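Put the silver scoop away and click the sweets box shut

TASK

Lay the silver tea scoop flat on the floor of the open black lacquered box, then swing the sprung lid over and press its far edge (opposite the hinge) down past the catch until it clicks, so that it stays shut when you let go. Press by feel and no harder than the catch needs: the lacquer cracks if it is forced. Leave the bowl, the trivet and the caddy where they stand.

Things in the scene. Friction and masses are not known exactly. Their poses are not given: they have to be found in the camera images.
- sweets_box: Black lacquered box, fixed: outside 140 (its x) x 110 (y) x 45 mm high, walls and floor 5 mm, red inside. Origin: centre of the underside, z up. Lid hinged along the top of the +x wall; brass catch outside the middle of the -x wall, up to 25 mm out and under 60 mm high. Box, lid and catch crack if the hand presses on them with more than 20 N.
- lid (a joint): Lid angle in rad: 0 level with the rim, 1.8 to 2.0 wide open (start), 0.00 to 0.10 latched. A spring drives it open from any angle (some 2.6 N at the free edge when nearly shut, under 1 N wide open): unlatched, it swings open. Plate 145 mm from hinge to free edge, 118 mm wide, 7 mm thick, 13 mm skirt under three edges. The height at which the catch engages differs by up to 12 mm and is not told.
- lid_press (a point): Middle of the gold bar on the lid's outer face, 8 mm in from the free edge, 137 mm from the hinge: press here. Turns with the lid, z out of that face. Pressed here the force climbs from 2 N to 9 to 12 N over some 6 mm, then drops to about 0 as the pawl snaps over (the click); follow it 1 to 3 mm further to the hard stop, where force rises again, to be sure. Halfway to the hinge it takes twice the force.
- lid_hinge (a point): Middle of the lid's hinge line, at the top of the box's +x wall (45 mm above the underside); the hinge line runs along the box's y axis. With joint angle a, the plate runs from here along (-cos a, 0, sin a) in the box's axes, and its outer face looks along (sin a, 0, cos a), 7 mm off the hinge line.
- scoop: Silver tea scoop, 60 g, lying loose on the dark rest: straight handle 10 mm wide and 12 mm high along its x axis, from x = -47 mm (ball end, 14 mm thick) to x = 20 mm, then an open shovel 34 mm wide, 12 mm high to x = 56 mm. Origin on the underside, z up.
- scoop_grip (a point): Point on the scoop's handle near its balance point, at x = 0 of the scoop, 6 mm above its underside: grip here across the handle (10 mm, closing along the scoop's y).
- scoop_rest: Dark wooden slab 140 x 70 x 12 mm, fixed to the shelf, on which the scoop lies. Origin at the centre of the underside.
- oribe_bowl: Green bowl, 110 mm across, 65 mm high, loose; leave alone. Origin at the centre of its foot.
- iron_trivet: Black iron trivet ring on three feet, 110 mm across, 25 mm high (30 mm at most), loose; leave alone. Origin under its centre.
- tea_caddy: Dark red lacquered tea caddy, 68 mm across, 66 mm high, loose; leave alone. Origin at the centre of its foot.
Things that resemble listed ones, but are neither listed nor needed, are in the scene too. Of the things that look like the scoop, the middle-sized one is meant.

How it is judged:
By the outcome, as a careful person would: the job done as asked, in the order asked, and still so for the second after the job is handed in, with the robot touching nothing.
It also fails if it takes over 72 s, if anything falls off the work surface, if the arm or the gripper's body presses on something with over 40 N, if the wrist force passes 120 N, or if a joint passes its speed limit or range.

ROBOT

A 6-joint arm with a two-finger parallel gripper is mounted at the origin on the work surface. World frame = base frame: x ahead of the robot, y to its left, z up, the work surface at z = 0. Lengths are in m, angles in rad, forces in N, time in s.
With the tool pointing down it reaches from about 0.375 to 0.9 m from the base axis. Payload 3.1 kg.
Tool frame: the origin (TCP) lies between the finger pads; the fingertips stand robot.tip_extent ahead of it and the grasp point (between the pads) lies 3 mm ahead of it (robot.tip_extent is the distance from the TCP to the fingertips, in m); z points along the fingers, x is the direction in which the jaws open and shut, and the axes are right-handed (so a half turn about z gives the same grasp; the last joint's range is limited). The gripper opens to 87 mm and grips with 3 to 60 N. Pads are 19 mm wide; open, the fingers measure 117 mm over their backs; the gripper's body (75 mm by 190 mm) begins 51 mm behind the grasp point.
Start: joints at [-0.178, 0.527, 1.433, -0, 1.181, -0.178], TCP at [0.625, 0, 0.245] pointing down, gripper open.
Joint ranges: [-3.08, 3.08], [-0.75, 2.2], [0.22, 2.44], [-1.43, 4.57], [0, 2.65], [-2.85, 2.85]. Speed limits (rad/s): [2.79, 2.79, 3.14, 3.14, 3.14, 3.14].

INTERFACE

Orientations are given as a unit quaternion [x, y, z, w].
In Python, from rig import robot, cams gives the robot as it stands.
- The arm moves only by the tool carry_out, never from a script. Its argument "steps" is a list of rows, each a list of 3 entries, a list of its own where there are three numbers: the shift along the world's x, y, z in cm, then the turn about the world's z in degrees, then the closure, from 0 (fully open) to 1 (shut). In form: [[[dx, dy, dz], spin, fingers], ...]. A call has 1 to 10 rows; each row shifts and turns the pose as measured when the row begins; what a row does not reach is not made up. A row lasts 1/10 s, in which the tool goes at most 50 mm and 8.59 degrees, less where a joint would pass 70% of its speed; a pose out of reach is approached as far as the arm can. A call with a gripper value outside its range is refused whole. The fingers move at their own pace and stop on an object; "squeeze" is the grip in N (left out, the last holds). Time passes only in rows, so rows that do not move let the fingers close. It gives the time, the measured TCP pose, the force and the opening at its end, in the units of the state.
- robot.get_obs(): the state, without advancing time (a new reading comes with each control period).
- cams.camera(name): name is "scene" or "side" or "wrist"; returns a dict with "pixels" (400x640x3 uint8, red, green, blue), "fx", "fy", "cx", "cy" (pixels), "eye" and "rotation" of the camera in the world. Camera axes: x right, y up, looking along -z (the intrinsics and any distortion apply to the point x, -y, -z); pixel columns grow to the right and rows downward; lengths in m; the calibration is good to about 2 mm. A picture is of the moment at which its call begins. There is no depth.
- robot.hand_in(): hands the job in, once; it reports no verdict.
The state is a dict: "time": time; "q": joint angles; "joint_velocities": joint speeds; "joint_torque": joint torques, N m; "position": TCP position; "tool_rot": TCP orientation; "ft_force": force on the tool from outside, world axes, zero at the start; "moment": the same for the moment, N m; "grip_width": finger opening in m.
Only numpy, scipy, OpenCV 4.12 (cv2) and the standard library are available. Lean on these libraries where they do the work, as an engineer would, in place of code of your own. Each camera call takes 0.05 s, during which the arm holds its last target. There are 200 camera calls.

## Working session

There is one attempt and no reset: what is moved stays moved. The work goes in short steps, Python scripts to look and compute and a tool call to move; the robot and the scene stay as the last step left them, time stands still between calls to the robot, and variables do not carry over. Pictures are saved under pics/ and viewed, about 8 in all and at most 12, crops included, and the job is handed in when it is done.

Besides the shell and the picture viewer there is one more tool, called after "Request:" as name(argument=value, ...) on one line, values as JSON. carry_out: Moves the arm, as the interface text tells. Its arguments: {"type":"object","properties":{"steps":{"type":"array"},"squeeze":{"type":"number"}},"required":["steps"]}

```bash
mkdir -p pics; ls; python3 - <<'E'
from rig import robot, cams
import cv2, pickle
print(robot.tip_extent, robot.get_obs())
for n in ["scene","side","wrist"]:
    c=cams.camera(n); pickle.dump(c,open(f"pics/{n}0.pkl","wb"))
    cv2.imwrite(f"pics/{n}0.png",c["pixels"][:,:,::-1])
    print(n,{k:v for k,v in c.items() if k!="pixels"})
E
```

```text
pics
0.022 {'time': 0.0, 'q': array([-1.78516987e-01,  5.28475774e-01,  1.43388187e+00,  1.96766481e-06,
        1.18139102e+00, -1.78529177e-01]), 'joint_velocities': array([ 7.37341651e-04,  2.68471751e-03,  1.45448343e-05, -1.48734081e-03,
        1.80280488e-03, -2.49361487e-04]), 'joint_torque': array([-5.45745443e-04, -4.40045428e+01, -1.76593530e+01,  6.32597599e-02,
        5.83207863e-02, -1.53719384e-04]), 'position': array([6.24325302e-01, 1.41112063e-04, 2.43572177e-01]), 'tool_rot': array([ 9.99999419e-01,  5.72037727e-06, -1.06071054e-03, -1.92323441e-04]), 'ft_force': array([ 0.23582563, -0.38393592,  0.21531487]), 'moment': array([ 0.01159103, -0.01887651, -0.00743659]), 'grip_width': 0.08689597519929848}
scene {'fx': 449.4010223849738, 'fy': 449.4010223849738, 'cx': 315.8323945434268, 'cy': 199.3793279842682, 'eye': array([ 1.23085119, -0.42605783,  1.24760644]), 'rotation': array([0.24350357, 0.13940453, 0.49520118, 0.82222149])}
side {'fx': 386.050399270304, 'fy': 386.050399270304, 'cx': 325.0045502152826, 'cy': 193.11172040872367, 'eye': array([ 0.36143045, -0.72096622,  0.69909028]), 'rotation': array([ 0.39774431, -0.05447889, -0.13456195,  0.90593852])}
wrist {'fx': 343.8541431236323, 'fy': 343.8541431236323, 'cx': 316.83960343198385, 'cy': 194.4263079475774, 'eye': array([0.62515971, 0.08126486, 0.38289606]), 'rotation': array([-1.48758314e-01,  4.14933982e-04,  6.23669239e-04,  9.88873300e-01])}
```

View pics/scene0.png

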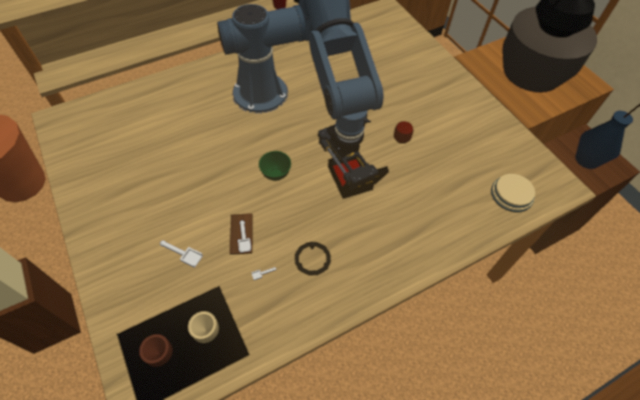

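View pics/side0.png

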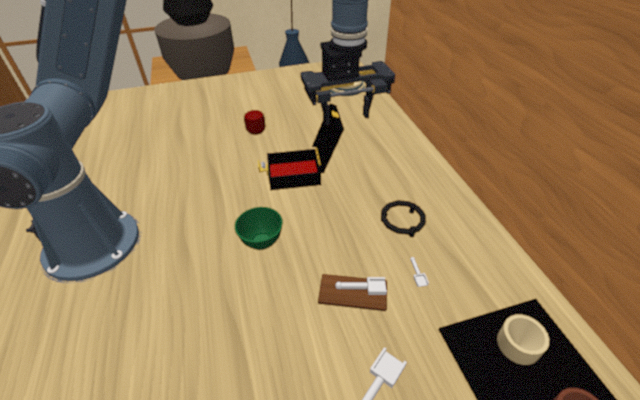

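The scene and side pictures show the open box (side 293,168; hinge to the right, catch to the left at 263,167), the scoop on its rest (side 352,292, shovel toward +x), the bowl (259,228), the trivet (403,217) and the caddy (255,121). I'll enlarge the parts that matter.

```bash
cat > h.py <<'E'
import numpy as np, cv2, pickle
from scipy.spatial.transform import Rotation as R
def load(n): return pickle.load(open(f"pics/{n}.pkl","rb"))
def ray(c,u,v):
    d=np.array([(u-c["cx"])/c["fx"],-(v-c["cy"])/c["fy"],-1.]); return R.from_quat(c["rotation"]).apply(d)
def at(c,u,v,z):
    d=ray(c,u,v); return c["eye"]+d*(z-c["eye"][2])/d[2]
def proj(c,P):
    p=R.from_quat(c["rotation"]).inv().apply(np.atleast_2d(P)-c["eye"])
    return np.c_[c["cx"]-c["fx"]*p[:,0]/p[:,2], c["cy"]+c["fy"]*p[:,1]/p[:,2]]
def tri(c1,a,c2,b):
    A=[];y=[]
    for c,p in((c1,a),(c2,b)):
        d=ray(c,*p);d/=np.linalg.norm(d);M=np.eye(3)-np.outer(d,d);A.append(M);y.append(M@c["eye"])
    return np.linalg.lstsq(np.vstack(A),np.hstack(y),rcond=None)[0]
def snap(cams,n,tag):
    c=cams.camera(n);pickle.dump(c,open(f"pics/{tag}.pkl","wb"));cv2.imwrite(f"pics/{tag}.png",c["pixels"][:,:,::-1]);return c
E
python3 - <<'E'
from h import *
s=cv2.imread("pics/side0.png"); w=cv2.imread("pics/scene0.png")
a=cv2.resize(s[95:315,240:440],None,fx=2.7,fy=2.7,interpolation=cv2.INTER_CUBIC)
cv2.imwrite("pics/crop1.png",a); print(a.shape)
c=load("side0")
for n,p,z in [("box",(293,168),0.02),("scoop",(352,290),0.02),("bowl",(259,245),0.),("trivet",(403,217),.0),("caddy",(255,121),.03),("catch",(263,167),.05)]: print(n,at(c,*p,z).round(3))
print(c["rotation"])
E
```

```text
(594, 540, 3)
box [0.512 0.112 0.02 ]
scoop [ 0.536 -0.309  0.02 ]
bowl [ 0.375 -0.118  0.   ]
trivet [ 0.735 -0.135  0.   ]
caddy [0.448 0.371 0.03 ]
catch [0.429 0.104 0.05 ]
[ 0.39774431 -0.05447889 -0.13456195  0.90593852]
```

View pics/crop1.png

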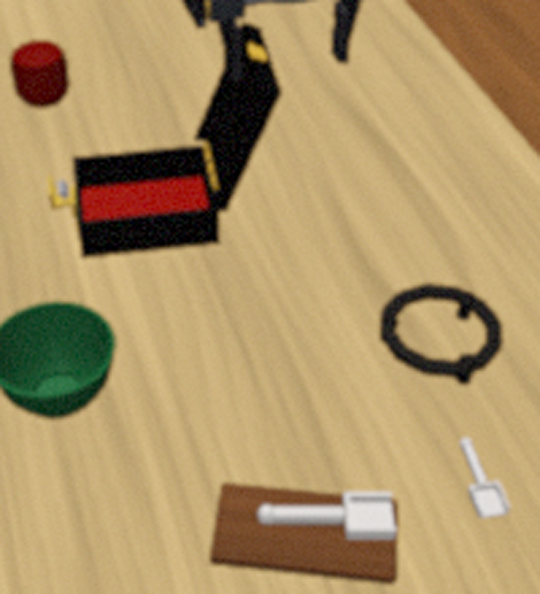

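View pics/wrist0.png

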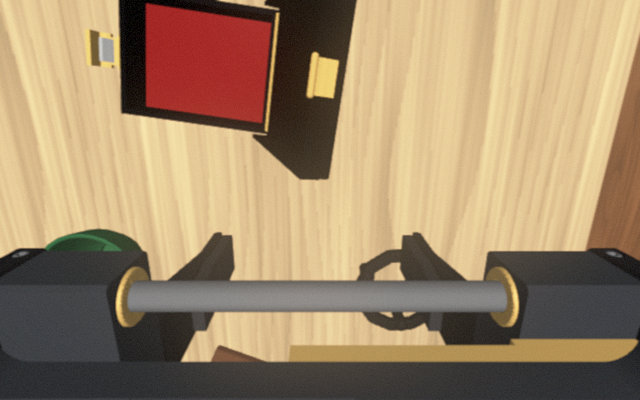

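The crop shows the box rim corners at (76,157), (207,147), (217,210) and (82,222), and the scoop lying from its ball (262,514) to the shovel edge (395,515). The wrist view shows the rim corners at (121,112) and (267,132), with the gold bar at (322,76).

```bash
python3 - <<'E'
from h import *
c=load("side0"); w=load("wrist0")
f=lambda x,y,z: at(c,240+(x+.5)/2.7-.5,95+(y+.5)/2.7-.5,z).round(4)
P=[f(76,157,.045),f(207,147,.045),f(217,210,.045),f(82,222,.045)]
print("rim",*P,np.mean(P,0)); print([np.linalg.norm(P[i]-P[(i+1)%4]).round(3) for i in range(4)])
print("bot",f(85,255,0),f(217,242,0))
print("wrist NL,NR",at(w,121,112,.045),at(w,267,132,.045))
print("wrist inner", [at(w,u,v,.045).round(4) for u,v in[(146,3),(278,12),(146,108),(267,125)]])
print("catch",at(w,103,48,.05))
print("rest",f(223,484,.012),f(396,497,.012))
for q in[(262,514),(345,515),(345,494),(392,494),(395,517),(345,538),(396,538)]: print("scoop",q,f(*q,.022))
E
```

```text
rim [0.4539 0.1691 0.045 ] [0.5896 0.1452 0.045 ] [0.5707 0.0418 0.045 ] [0.4403 0.0632 0.045 ] [0.513625 0.104825 0.045   ]
[np.float64(0.138), np.float64(0.105), np.float64(0.132), np.float64(0.107)]
bot [0.439  0.0657 0.    ] [0.5709 0.0454 0.    ]
wrist NL,NR [0.43721808 0.05960953 0.045     ] [0.57632584 0.04079336 0.045     ]
wrist inner [array([0.4747, 0.1529, 0.045 ]), array([0.5904, 0.1459, 0.045 ]), array([0.4617, 0.0634, 0.045 ]), array([0.5766, 0.0475, 0.045 ])]
catch [0.43316747 0.11580367 0.05      ]
rest [ 0.4912 -0.248   0.012 ] [ 0.6172 -0.2994  0.012 ]
scoop (262, 514) [ 0.5099 -0.2899  0.022 ]
scoop (345, 515) [ 0.57   -0.3092  0.022 ]
scoop (345, 494) [ 0.5769 -0.2914  0.022 ]
scoop (392, 494) [ 0.6116 -0.302   0.022 ]
scoop (395, 517) [ 0.6056 -0.3219  0.022 ]
scoop (345, 538) [ 0.5626 -0.328   0.022 ]
scoop (396, 538) [ 0.599  -0.3391  0.022 ]
```

Request:
carry_out(steps=[[[-0.8, -3.4, -1], 8, 0.4], [[-0.8, -3.4, -1], 8, 0.4], [[-0.8, -3.4, -1], 8, 0.4], [[-0.8, -3.4, -1], 8, 0.4], [[-0.8, -3.4, -1], 8, 0.4], [[-0.8, -3.4, -1], 8, 0.4], [[-0.8, -3.4, -1], 8, 0.4], [[-0.8, -3.4, -1], 8, 0.4], [[-0.8, -3.2, -1], 8, 0.4], [[0, 0, 0], 0, 0.4]], squeeze=15)

```text
time: 1.15
position: [0.5482, -0.3126, 0.148]
tool_rot: [0.792, 0.611, -0.001, -0.002]
ft_force: [-0.6, 0.7, 0.4]
grip_width: 0.0519
```

```bash
python3 - <<'E'
from h import *
from rig import robot,cams
o=robot.get_obs(); print(o["position"].round(4),R.from_quat(o["tool_rot"]).as_euler("ZYX",degrees=True).round(2))
c=snap(cams,"wrist","w1"); snap(cams,"side","s1")
p=o["position"].copy(); p[2]=.018; print(proj(c,p), proj(c,[[.5535,-.304,.024]]))
print(c["eye"])
E
```

```text
[ 0.5482 -0.3126  0.148 ] [ 7.5340e+01 -8.0000e-02 -1.7972e+02]
[[316.26997778 192.21225734]] [[328.31278688 197.86737066]]
[ 0.47099731 -0.29225052  0.28760913]
```

View pics/w1.png

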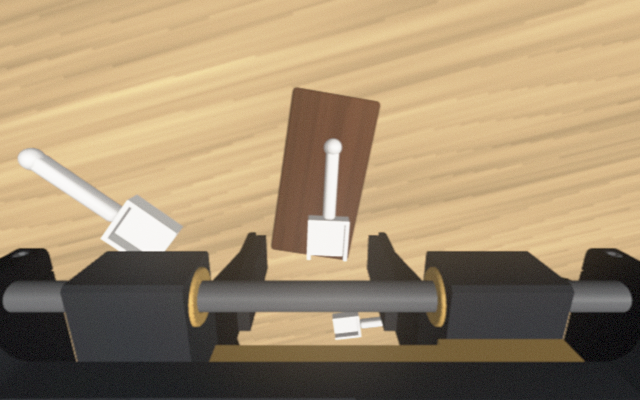

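The wrist view shows the scoop from its ball end (333,139) to the handle/shovel junction (329,216) and the shovel lip (308 to 349, 260).

```bash
python3 - <<'E'
from h import *
c=load("w1")
b=at(c,333.5,140,.019); j=at(c,329.5,216,.024); L=at(c,307,216,.024);Rr=at(c,349,216.5,.024)
t=at(c,333,170,.024)
print(b,j,L,Rr,np.linalg.norm(L-Rr))
d=j-b; print(np.linalg.norm(d[:2]),"yaw",np.degrees(np.arctan2(d[1],d[0])), "yaw LR",np.degrees(np.arctan2((L-Rr)[1],(L-Rr)[0])))
d2=j-t;print("yaw handle",np.degrees(np.arctan2(d2[1],d2[0])))
u=d[:2]/np.linalg.norm(d[:2]); print("grip",b[:2]+47*u/1000, j[:2]-.02*u)
E
```

```text
[ 0.51025163 -0.28884513  0.019     ] [ 0.56880149 -0.30682921  0.024     ] [ 0.56416402 -0.32460822  0.024     ] [ 0.57324512 -0.29151743  0.024     ] 0.03431423685157068
0.061249599442400375 yaw -17.07477875342465 yaw LR -105.34588179558112
yaw handle -18.07878137632807
grip [ 0.55517998 -0.30264525] [ 0.54968304 -0.30095682]
```

Request:
carry_out(steps=[[[0.25, 0.5, -1.5], -1.2, 0.4], [[0.25, 0.5, -2], -1.1, 0.4], [[0, 0, -2], 0, 0.4], [[0, 0, -2], 0, 0.4], [[0, 0, -1.5], 0, 0.4], [[0, 0, -0.8], 0, 0.4], [[0, 0, 0], 0, 0.4]])

```text
time: 1.95
position: [0.5582, -0.2898, 0.0513]
tool_rot: [0.804, 0.595, 0.002, -0.002]
ft_force: [-0.8, 0.3, 0.6]
grip_width: 0.0521
```

Request:
carry_out(steps=[[[0, 0, 0], 0, 0.4], [[0, 0, 0], 0, 0.4]])

```text
time: 2.15
position: [0.559, -0.2897, 0.0524]
tool_rot: [0.804, 0.595, 0.002, -0.001]
ft_force: [-0.2, -0.0, 0.6]
grip_width: 0.0524
```

Request:
carry_out(steps=[[[-0.3, -0.6, 0], 0, 0.4], [[0, 0, 0], 0, 0.4], [[0, 0, 0], 0, 0.4]])

```text
time: 2.45
position: [0.5568, -0.2975, 0.0546]
tool_rot: [0.804, 0.595, 0.002, 0.001]
ft_force: [0.6, -0.0, -0.3]
grip_width: 0.0518
```

Request:
carry_out(steps=[[[-0.3, -0.35, -0.6], 0, 0.4], [[0, 0, -0.6], 0, 0.4], [[0, 0, 0], 0, 0.4]])

```text
time: 2.75
position: [0.5535, -0.302, 0.0422]
tool_rot: [0.804, 0.594, 0.002, 0.002]
ft_force: [-0.1, 0.1, -0.2]
grip_width: 0.0522
```

Laterally on target; going down the last 6 mm gently and closing.

Request:
carry_out(steps=[[[0, 0, -0.4], 0, 0.4], [[0, 0, -0.2], 0, 0.4], [[0, 0, 0], 0, 0.4]])

```text
time: 3.05
position: [0.5531, -0.3017, 0.0349]
tool_rot: [0.804, 0.594, 0.002, 0.001]
ft_force: [0.2, 0.3, -0.1]
grip_width: 0.0521
```

Request:
carry_out(steps=[[[0, 0, 0], 0, 1], [[0, 0, 0], 0, 1], [[0, 0, 0], 0, 1], [[0, 0, 0], 0, 1], [[0, 0, 0], 0, 1], [[0, 0, 0], 0, 1]], squeeze=20)

```text
time: 3.65
position: [0.5536, -0.3016, 0.0352]
tool_rot: [0.804, 0.594, 0.002, 0.001]
ft_force: [-0.6, 0.2, -0.1]
grip_width: 0.0122
```

Request:
carry_out(steps=[[[0, 0, 0], 0, 1], [[0, 0, 0], 0, 1], [[0, 0, 0.5], 0, 1], [[0, 0, 1], 0, 1], [[0, 0, 2], 0, 1], [[0, 0, 2], 0, 1], [[0, 0, 2], 0, 1], [[0, 0, 2], 0, 1], [[0, 0, 1], 0, 1], [[0, 0, 0], 0, 1]])

```text
time: 4.65
position: [0.5529, -0.3011, 0.1479]
tool_rot: [0.804, 0.594, 0.003, 0.002]
ft_force: [0.0, -0.3, -0.4]
grip_width: 0.0097
```

Request:
carry_out(steps=[[[0, 1, 1.2], 0, 1], [[-0.4, 2.5, 1], 1, 1], [[-0.4, 4, 0.5], 1, 1], [[-0.5, 4.5, 0], 1, 1], [[-0.5, 4.5, 0], 1, 1], [[-0.5, 4.5, 0], 1, 1], [[-0.5, 4.5, 0], 1, 1], [[-0.5, 4, 0], 1, 1], [[-0.4, 3, 0], 0.5, 1], [[-0.3, 1.5, 0], 0, 1]])

```text
time: 5.65
position: [0.5049, 0.0535, 0.1746]
tool_rot: [0.764, 0.645, 0.001, -0.002]
ft_force: [-0.1, -0.5, -0.4]
grip_width: 0.0098
```

Request:
carry_out(steps=[[[0, 2, 0], 0, 1], [[0, 0, 0], 0, 1], [[0, 0, 0], 0, 1]])

```text
time: 5.95
position: [0.5011, 0.0785, 0.1741]
tool_rot: [0.762, 0.648, -0.001, -0.004]
ft_force: [0.3, -0.2, 0.6]
grip_width: 0.0096
```

```bash
python3 - <<'E'
from h import *
from rig import robot,cams
o=robot.get_obs(); print(o["position"].round(4),R.from_quat(o["tool_rot"]).as_euler("ZYX",degrees=True).round(2))
a=snap(cams,"wrist","w2")["pixels"]; b=snap(cams,"side","s2")["pixels"]
cv2.imwrite("pics/m2.png",np.vstack([a[:280],cv2.resize(b[50:230,220:400],(640,640))[:320]])[:,:,::-1])
E
```

```text
[0.5011 0.0785 0.1741] [  80.75   -0.25 -179.6 ]
```

View pics/m2.png

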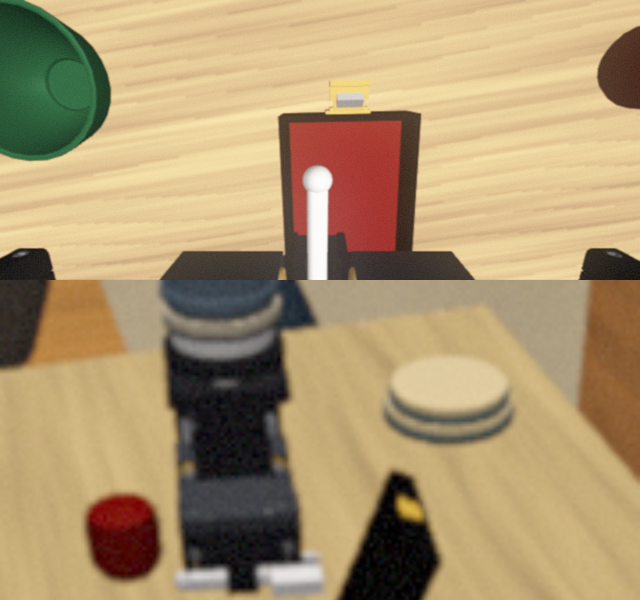

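The picture shows the box's -x rim corners near (280,116) and (419,113), floor corners near (290,123) and (402,121), and the scoop's ball at (317,180): it hangs left (-y) of the box centre. I'll fit the box pose to all the corners.

```bash
python3 - <<'E'
from h import *
from scipy.optimize import least_squares
s,w0,w2=load("side0"),load("wrist0"),load("w2")
S=lambda x,y:(240+(x+.5)/2.7-.5,95+(y+.5)/2.7-.5)
D=[(s,(-70,55,45),S(76,157)),(s,(70,55,45),S(207,147)),(s,(70,-55,45),S(217,210)),(s,(-70,-55,45),S(82,222)),(s,(-70,-55,0),S(85,255)),(s,(70,-55,0),S(217,242)),
(w0,(-70,-55,45),(121,112)),(w0,(70,-55,45),(267,132)),(w0,(-65,-50,5),(146,108)),
(w2,(-65,-50,5),(290,123)),(w2,(-65,50,5),(402,121)),(w2,(-70,-55,45),(279.5,117)),(w2,(-70,55,45),(419.5,115))]
def W(p,m): 
    c,n=np.cos(p[2]),np.sin(p[2]);m=np.array(m)/1000; return np.array([p[0]+c*m[0]-n*m[1],p[1]+n*m[0]+c*m[1],m[2]])
def res(p): return np.hstack([proj(c,W(p,m))[0]-q for c,m,q in D])
r=least_squares(res,[.514,.105,-.15],loss="soft_l1"); p=r.x
print(p[:2],np.degrees(p[2])); print(res(p).reshape(-1,2).round(1))
b=at(w2,317,180,.1741-.013); print("ball",b)
c,n=np.cos(p[2]),np.sin(p[2])
print("TCP target",W(p,(-5,0,0))[:2],"ball in box",((b[0]-p[0])*c+(b[1]-p[1])*n,-(b[0]-p[0])*n+(b[1]-p[1])*c))
np.save("box.npy",p)
# lid angle from side0 bar and free-edge corner
for a in (1.8,1.9,2.0):
    h=np.array([70,0,45.]); 
    print(a,[proj(s,W(p,h+np.array([-np.cos(a)*145+np.sin(a)*7,y,np.sin(a)*145+np.cos(a)*7])))[0].round(1) for y in(-59,59)])
print("obs free edge", S(247,25),S(279,92),S(262,50))
E
```

```text
[0.51465493 0.10438297] -8.051699214126048
[[-0.3  0.1]
 [ 0.3 -0.9]
 [ 2.2 -0. ]
 [-0.7  1. ]
 [-0.1  1.5]
 [ 2.4  0.8]
 [ 0.4 -0.1]
 [-0.   0.7]
 [ 0.5 -2.6]
 [-1.  -2.6]
 [ 0.6 -2.9]
 [-1.1  1.2]
 [ 2.7  0.2]]
ball [0.46119426 0.08539775 0.1611    ]
TCP target [0.50970422 0.10508331] ball in box (np.float64(-0.05027445908543673), np.float64(-0.026286124999467926))
1.8 [array([338. , 127.2]), array([330.2, 102.8])]
1.9 [array([343.6, 128.3]), array([335.3, 103.9])]
2.0 [array([348.9, 129.9]), array([340.2, 105.5])]
obs free edge (331.16666666666663, 103.94444444444444) (343.0185185185185, 128.75925925925927) (336.72222222222223, 113.2037037037037)
```

Request:
carry_out(steps=[[[0.4, 1.2, 0], 0.6, 1], [[0.4, 1.1, 0], 0.6, 1], [[0, 0, 0], 0, 1], [[0, 0, 0], 0, 1]])

```text
time: 6.45
position: [0.5111, 0.1006, 0.174]
tool_rot: [0.756, 0.654, -0.0, -0.004]
ft_force: [-0.6, -0.6, 0.3]
grip_width: 0.0099
```

Request:
carry_out(steps=[[[0, 0.4, -2], 0, 1], [[0, 0, -2], 0, 1], [[0, 0, -2], 0, 1], [[0, 0, -2], 0, 1], [[0, 0, -1.5], 0, 1], [[0, 0, -1], 0, 1], [[0, 0, 0], 0, 1], [[0, 0, 0], 0, 1]])

```text
time: 7.25
position: [0.5135, 0.1034, 0.0665]
tool_rot: [0.757, 0.654, 0.001, -0.002]
ft_force: [0.0, -0.6, 0.1]
grip_width: 0.0098
```

Request:
carry_out(steps=[[[-0.3, 0.1, -1], 0, 1], [[0, 0, -1], 0, 1], [[0, 0, -0.7], 0, 1], [[0, 0, 0], 0, 1], [[0, 0, 0], 0, 1]])

```text
time: 7.75
position: [0.5116, 0.1044, 0.039]
tool_rot: [0.756, 0.654, 0.003, -0.0]
ft_force: [-0.2, 0.2, -0.8]
grip_width: 0.0097
```

Request:
carry_out(steps=[[[0, 0, -0.5], 0, 1], [[0, 0, -0.2], 0, 1], [[0, 0, 0], 0, 1]])

```text
time: 8.05
position: [0.512, 0.1045, 0.0318]
tool_rot: [0.756, 0.654, 0.003, -0.0]
ft_force: [-0.1, -1.6, -0.9]
grip_width: 0.0097
```

Request:
carry_out(steps=[[[0, 0, -0.15], 0, 1], [[0, 0, -0.1], 0, 1], [[0, 0, 0], 0, 1]])

```text
time: 8.35
position: [0.5123, 0.1045, 0.0293]
tool_rot: [0.756, 0.654, 0.003, 0.0]
ft_force: [0.3, 0.1, -0.9]
grip_width: 0.0098
```

Request:
carry_out(steps=[[[0, 0, 0], 0, 0.6], [[0, 0, 0], 0, 0.6], [[0, 0, 0], 0, 0.6], [[0, 0, 0], 0, 0.6], [[0, 0, 1], 0, 0.6], [[0, 0, 2], 0, 0.6], [[0, 0, 3], 0, 0.6], [[0, 0, 4], 0, 0.6], [[0, 0, 4], 0, 0.6], [[0, 0, 4], 0, 0.6]])

```text
time: 9.35
position: [0.5073, 0.1043, 0.2132]
tool_rot: [0.757, 0.654, -0.001, -0.004]
ft_force: [1.3, 0.4, -0.0]
grip_width: 0.0349
```

Request:
carry_out(steps=[[[0, 0, 3], 0, 1], [[0, 0, 2], 0, 1], [[2, -0.3, 0], 0, 1], [[3, -0.5, 0], 0, 1], [[3, -0.5, 0], 0, 1], [[3, -0.5, 0], 0, 1], [[2.5, -0.3, 0], 0, 1], [[1.5, 0, 0], 0, 1], [[0, 0, 0], 0, 1], [[0, 0, 0], 0, 1]])

```text
time: 10.35
position: [0.66, 0.0831, 0.2818]
tool_rot: [0.756, 0.654, 0.006, 0.002]
ft_force: [-0.1, -0.1, -0.4]
grip_width: 0.0002
```

```bash
python3 - <<'E'
from h import *
from rig import robot,cams
o=robot.get_obs(); print(o["position"].round(4),o["ft_force"].round(2),o["grip_width"],R.from_quat(o["tool_rot"]).as_euler("ZYX",degrees=True).round(2))
a=snap(cams,"side","s3")["pixels"];b=snap(cams,"wrist","w3")["pixels"]
cv2.imwrite("pics/m3.png",np.hstack([cv2.resize(a[20:220,220:420],(400,400),interpolation=cv2.INTER_CUBIC),cv2.resize(b,(400,250)).repeat(1,0) if 0 else np.vstack([cv2.resize(b,(400,250)),np.zeros((150,400,3),np.uint8)])])[:,:,::-1])
E
```

```text
[0.66   0.0831 0.2818] [-0.11 -0.05 -0.4 ] 0.0001691802128558073 [ 81.74  -0.32 179.37]
```

View pics/m3.png

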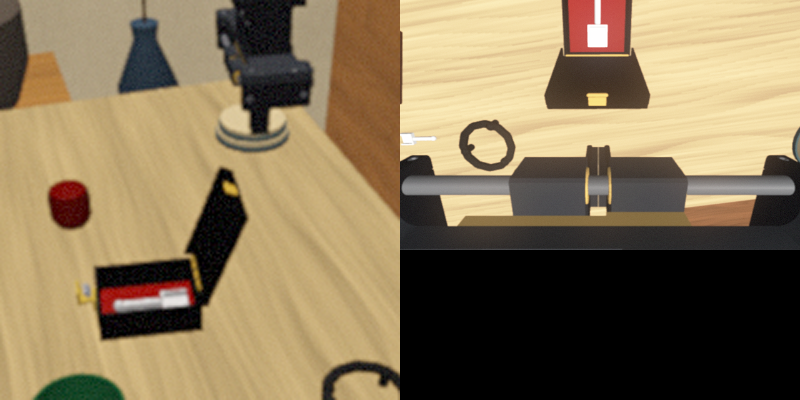

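The scoop lies flat on the red floor (left view, 115-190, 300) and the lid is free. The gripper is behind the lid; I'll compute the arc for swinging it over.

```bash
python3 - <<'E'
from h import *
p=np.load("box.npy"); c,n=np.cos(p[2]),np.sin(p[2]); o=None
for a in np.arange(1.9,-0.01,-.1):
    r=137 if a>.9 else 139
    q=np.array([70,45])+r*np.array([-np.cos(a),np.sin(a)])+7*np.array([np.sin(a),np.cos(a)])
    if a>1.57: q[0]=70-145*np.cos(a)+7*np.sin(a)
    X,Z=q[0]+9.5,q[1]+22
    w=np.array([p[0]+c*X/1000,p[1]+n*X/1000,Z/1000])*100
    print(round(a,2),w.round(1), "" if o is None else (w-o).round(1)); o=w
E
```

```text
1.9 [64.6  8.6 19.4] 
1.8 [63.3  8.8 19.9] [-1.4  0.2  0.4]
1.7 [61.9  9.  20.2] [-1.4  0.2  0.3]
1.6 [60.4  9.2 20.4] [-1.4  0.2  0.2]
1.5 [59.1  9.4 20.4] [-1.4  0.2  0. ]
1.4 [57.7  9.6 20.3] [-1.4  0.2 -0.1]
1.3 [56.4  9.7 20.1] [-1.3  0.2 -0.2]
1.2 [55.1  9.9 19.7] [-1.3  0.2 -0.4]
1.1 [53.8 10.1 19.2] [-1.3  0.2 -0.5]
1.0 [52.6 10.3 18.6] [-1.2  0.2 -0.6]
0.9 [51.3 10.5 18. ] [-1.3  0.2 -0.6]
0.8 [50.2 10.6 17.2] [-1.1  0.2 -0.9]
0.7 [49.3 10.8 16.2] [-1.   0.1 -1. ]
0.6 [48.4 10.9 15.1] [-0.9  0.1 -1.1]
0.5 [47.6 11.  14. ] [-0.8  0.1 -1.1]
0.4 [46.9 11.1 12.8] [-0.7  0.1 -1.2]
0.3 [46.4 11.2 11.5] [-0.5  0.1 -1.3]
0.2 [46.  11.2 10.1] [-0.4  0.1 -1.3]
0.1 [45.7 11.3  8.8] [-0.3  0.  -1.4]
-0.0 [45.6 11.3  7.4] [-0.1  0.  -1.4]
```

Request:
carry_out(steps=[[[0, 0, -2], 0, 1], [[0, 0, -2], 0, 1], [[0, 0, -2], 0, 1], [[0, 0, -1.7], 0, 1], [[0, 0, -0.8], 0, 1], [[0, 0, 0], 0, 1], [[0, 0, 0], 0, 1]])

```text
time: 11.15
position: [0.6535, 0.0848, 0.1985]
tool_rot: [0.755, 0.655, 0.006, 0.002]
ft_force: [0.4, 0.3, -0.1]
grip_width: 0.0003
```

Request:
carry_out(steps=[[[0, 0, -0.8], 0, 1], [[-0.6, 0.1, 0], 0, 1], [[-0.6, 0.1, 0], 0, 1], [[-0.8, 0.1, 0.2], 0, 1], [[-0.8, 0.1, 0.2], 0, 1], [[0, 0, 0], 0, 1]])

```text
time: 11.75
position: [0.6257, 0.0891, 0.1984]
tool_rot: [0.755, 0.655, 0.009, 0.006]
ft_force: [0.2, 0.8, -0.6]
grip_width: 0.0006
```

Request:
carry_out(steps=[[[-1.2, 0.2, 0.1], 0, 1], [[-1.2, 0.2, 0.1], 0, 1], [[-1.2, 0.2, 0], 0, 1], [[-1, 0.2, -0.2], 0, 1], [[0, 0, 0], 0, 1]])

```text
time: 12.25
position: [0.5785, 0.0968, 0.2001]
tool_rot: [0.755, 0.655, 0.011, 0.008]
ft_force: [0.2, -0.1, -0.7]
grip_width: 0.0003
```

```bash
python3 - <<'E'
from h import *
from rig import robot,cams
a=snap(cams,"side","s4")["pixels"]
cv2.imwrite("pics/m4.png",cv2.resize(a[40:220,220:400],(540,540),interpolation=cv2.INTER_CUBIC)[:,:,::-1])
E
```

```text
(no output)
```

View pics/m4.png

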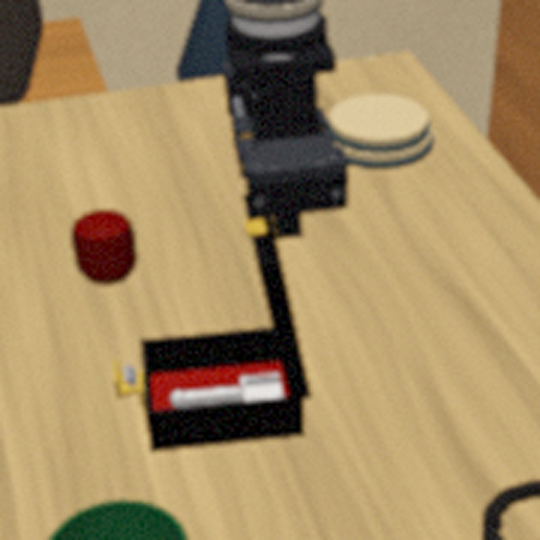

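The lid has followed to about 1.4 rad (free edge at 257,228), the finger is behind it and the scoop is inside. I'll continue along the arc.

Request:
carry_out(steps=[[[-1.3, 0.2, 0], 0, 1], [[-1.3, 0.2, -0.3], 0, 1], [[-1.2, 0.2, -0.4], 0, 1], [[-1, 0.1, -0.5], 0, 1], [[0, 0, 0], 0, 1]])

```text
time: 12.8
position: [0.5353, 0.1032, 0.1891]
tool_rot: [0.755, 0.655, 0.015, 0.012]
ft_force: [0.9, 0.3, -0.2]
grip_width: 0.0003
```

Request:
carry_out(steps=[[[-1.2, 0.2, -0.5], 0, 1], [[-1.2, 0.2, -0.7], 0, 1], [[-1.0, 0.1, -0.9], 0, 1], [[-0.9, 0.1, -1], 0, 1], [[-0.7, 0.1, -0.8], 0, 1], [[0, 0, 0], 0, 1]])

```text
time: 13.4
position: [0.4919, 0.1095, 0.1513]
tool_rot: [0.756, 0.655, 0.02, 0.017]
ft_force: [-0.3, 0.2, 2.1]
grip_width: 0.0003
```

Request:
carry_out(steps=[[[-1, 0.1, -0.8], 0, 1], [[-0.8, 0.1, -1], 0, 1], [[-0.6, 0, -1], 0, 1], [[0, 0, -0.4], 0, 1], [[0, 0, 0], 0, 1]])

```text
time: 13.9
position: [0.4749, 0.1114, 0.1211]
tool_rot: [0.756, 0.654, 0.024, 0.02]
ft_force: [-0.3, -0.3, 3.1]
grip_width: 0.0003
```

```bash
cat > st.py <<'E'
from h import *
from rig import robot
p=np.load("box.npy"); o=robot.get_obs(); r=R.from_quat(o["tool_rot"]); c,n=np.cos(p[2]),np.sin(p[2])
t=o["position"]+r.apply([0,0,.022]); d=t[:2]-p[:2]
print("tip in box mm",(1000*np.array([c*d[0]+n*d[1],-n*d[0]+c*d[1],t[2]])).round(1),"from hinge",round(70-1000*(c*d[0]+n*d[1]),1),"z axis",r.apply([0,0,1]).round(3),"F",o["ft_force"].round(1),"t",o["time"])
E
python3 st.py
```

```text
tip in box mm [-39.    1.6  99.1] from hinge 109.0 z axis [ 0.063  0.001 -0.998] F [-0.3 -0.3  3.1] t 13.9
```

Request:
carry_out(steps=[[[-0.8, 0.1, -0.7], 0, 1], [[-0.6, 0.1, -0.7], 0, 1], [[-0.3, 0, -0.5], 0, 1], [[0, 0, 0], 0, 1]])

```text
time: 14.3
position: [0.4643, 0.113, 0.1031]
tool_rot: [0.756, 0.654, 0.03, 0.025]
ft_force: [-0.4, -0.5, 2.0]
grip_width: 0.0008
```

```bash
python3 st.py
```

```text
tip in box mm [-49.4   1.8  81.2] from hinge 119.4 z axis [ 0.078  0.001 -0.997] F [-0.4 -0.5  2. ] t 14.3
```

Request:
carry_out(steps=[[[-0.6, 0.1, -0.3], 0, 1], [[-0.3, 0, -0.2], 0, 1], [[0, 0, 0], 0, 1]])

```text
time: 14.6
position: [0.4566, 0.114, 0.0983]
tool_rot: [0.756, 0.654, 0.031, 0.027]
ft_force: [2.6, 0.2, 1.9]
grip_width: 0.0006
```

```bash
python3 st.py
```

```text
tip in box mm [-57.1   1.7  76.4] from hinge 127.1 z axis [ 0.082  0.001 -0.997] F [2.6 0.2 1.9] t 14.6
```

Request:
carry_out(steps=[[[0, 0, -0.2], 0, 1], [[0, 0, -0.2], 0, 1], [[0, 0, 0], 0, 1]])

```text
time: 14.9
position: [0.4557, 0.1141, 0.0941]
tool_rot: [0.756, 0.654, 0.031, 0.026]
ft_force: [2.8, 0.2, 1.6]
grip_width: 0.0008
```

Request:
carry_out(steps=[[[0.1, 0, -0.2], 0, 1], [[0, 0, -0.15], 0, 1], [[0, 0, -0.1], 0, 1]])

```text
time: 15.2
position: [0.4554, 0.1142, 0.0902]
tool_rot: [0.756, 0.654, 0.03, 0.025]
ft_force: [-0.3, 0.4, 11.8]
grip_width: 0.0001
```

Request:
carry_out(steps=[[[0, 0, -0.1], 0, 1]])

```text
time: 15.3
position: [0.4553, 0.1142, 0.0897]
tool_rot: [0.756, 0.654, 0.03, 0.025]
ft_force: [-1.4, 0.4, 11.7]
grip_width: 0.0004
```

Request:
carry_out(steps=[[[0, 0, -0.12], 0, 1]])

```text
time: 15.4
position: [0.4552, 0.1142, 0.0892]
tool_rot: [0.756, 0.654, 0.03, 0.025]
ft_force: [-0.9, -0.5, 11.9]
grip_width: 0.0006
```

Request:
carry_out(steps=[[[0, 0, -0.15], 0, 1]])

```text
time: 15.5
position: [0.4551, 0.1143, 0.0884]
tool_rot: [0.755, 0.654, 0.03, 0.025]
ft_force: [-1.6, 0.9, 13.1]
grip_width: 0.0004
```

Request:
carry_out(steps=[[[0, 0, -0.15], 0, 1]])

```text
time: 15.6
position: [0.4549, 0.1143, 0.0875]
tool_rot: [0.755, 0.654, 0.03, 0.026]
ft_force: [-0.5, 0.2, 3.8]
grip_width: 0.0006
```

Force dropped from 13.1 to 3.8 N, which looks like the click. I'll follow it to the stop.

Request:
carry_out(steps=[[[0, 0, -0.08], 0, 1]])

```text
time: 15.7
position: [0.4548, 0.1143, 0.087]
tool_rot: [0.755, 0.654, 0.03, 0.026]
ft_force: [0.2, 0.4, 4.4]
grip_width: 0.0005
```

Request:
carry_out(steps=[[[0, 0, -0.08], 0, 1]])

```text
time: 15.8
position: [0.4544, 0.1143, 0.0862]
tool_rot: [0.755, 0.654, 0.03, 0.025]
ft_force: [-0.4, 0.5, -0.4]
grip_width: 0.0005
```

Request:
carry_out(steps=[[[0, 0, -0.08], 0, 1]])

```text
time: 15.9
position: [0.4536, 0.1143, 0.085]
tool_rot: [0.755, 0.654, 0.029, 0.025]
ft_force: [-0.2, -0.3, -0.7]
grip_width: 0.0003
```

Request:
carry_out(steps=[[[0, 0, -0.07], 0, 1]])

```text
time: 16.0
position: [0.4531, 0.1143, 0.0839]
tool_rot: [0.755, 0.654, 0.029, 0.024]
ft_force: [0.7, -0.3, 4.7]
grip_width: 0.001
```

Request:
carry_out(steps=[[[0, 0, -0.07], 0, 1]])

```text
time: 16.1
position: [0.4531, 0.1143, 0.0835]
tool_rot: [0.755, 0.654, 0.029, 0.024]
ft_force: [-1.2, -0.2, 15.9]
grip_width: 0.0004
```

Hard stop (15.9 N, under the 20 N limit). I'll back off at once.

Request:
carry_out(steps=[[[0, 0, 0.3], 0, 1], [[0, 0, 0.3], 0, 1], [[0, 0, 0.5], 0, 1], [[0, 0, 1], 0, 1], [[0, 0, 2], 0, 1], [[0, 0, 3], 0, 1], [[0, 0, 3], 0, 1], [[1.5, 0, 3], 0, 1], [[2, 0, 3], 0, 1], [[0, 0, 0], 0, 1]])

```text
time: 17.1
position: [0.4839, 0.1143, 0.2532]
tool_rot: [0.755, 0.654, 0.026, 0.022]
ft_force: [0.7, -0.5, -0.5]
grip_width: 0.0006
```

```bash
python3 - <<'E'
from h import *
from rig import robot,cams
o=robot.get_obs(); print(o["position"].round(4),o["ft_force"].round(2),o["time"])
a=snap(cams,"side","s5")["pixels"]; b=snap(cams,"wrist","w5")["pixels"]
cv2.imwrite("pics/m5.png",np.hstack([cv2.resize(a[90:290,220:420],(400,400),interpolation=cv2.INTER_CUBIC),np.vstack([cv2.resize(b,(400,250)),np.zeros((150,400,3),np.uint8)])])[:,:,::-1])
E
```

```text
[0.4839 0.1143 0.2532] [ 0.69 -0.51 -0.53] 17.1
```

View pics/m5.png

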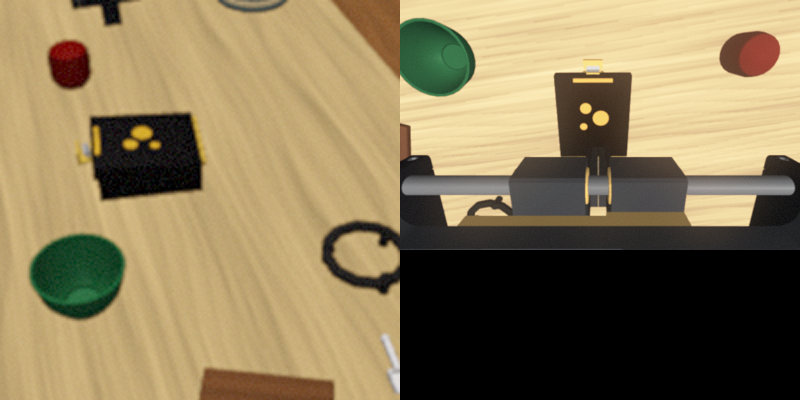

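The lid is shut with the hand clear of it. The gold bar lies at the catch (wrist view 593,80), and the bowl, caddy and trivet are where they were. Handing in.

```bash
python3 -c "
from rig import robot
print(robot.hand_in())"
```

```text
the job is handed in; nothing more can be done
None
```

The middle-sized silver scoop is lying flat on the box floor and the lid is latched shut. I handed the job in at about 17 s of the 72 s allowed.

- **Scoop:** I gripped it by the handle from the dark rest and released it about 1 mm above the red floor. The next two pictures showed it lying flat inside the box.
- **Lid:** I pushed the lid over from behind with closed fingers and pressed it on or just inside the gold bar in small steps.
    - The force rose to 13.1 N, just above the 9 to 12 N told for the bar.
    - It then fell to about 0 N at the click.
    - The highest reading was 15.9 N, at the hard stop, still under the 20 N crack limit. I backed off at once.
- **Last check:** with the hand about 17 cm clear, the pictures showed the lid still shut. By eye, the bowl, caddy and trivet stood where they were.
- **One oddity:** the tool leaned about 4 to 5 degrees during the swing. It did no harm that I could see.

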